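# Reset the tripped alternator tester with a pin punch

### The job

The alternator tester on the bench has tripped. Pull its dust shutter by the knob all the way out to its stop and leave it open, then take the long thin punch out of the wooden block, reach its tip down through the uncovered hole in the tester's top and push the recessed reset button fully down. Finish while still holding the punch and keeping the button pressed down; leave the drift, the sleeve, the grease tin and the bearing where they are.

Things in the scene. Friction and masses are not known exactly. Their poses are not given: they have to be found in the camera images.
- tester: Fixed grey steel instrument box, 180 (x) x 200 (y) x 100 mm high, bolted down. Origin at the centre of its underside; its -x side carries two round dials. On its top, along its x axis, lies a dust shutter between two 4 mm high guide strips that end near the -x edge; two brass terminals 16 mm high and 16 mm across stand at x = +70, y = +-75 mm.
- reset_hole (a point): Centre of the mouth of the round reset hole, level with the tester's top panel (100 mm above the bench), at x = +25, y = 0 mm of the tester; axes as the tester's. The hole is 20 mm across and 45 mm deep with upright walls. With the shutter shut it is covered; it is wholly uncovered from a shutter opening of 28 mm on.
- reset (a joint): The reset button, a round black plunger 17.6 mm across in the hole, in m: 0 released, 0.008 fully down at its stop. Released, its top is 25 mm below the hole's mouth. It moves straight down, needs 2 N to start and 6 N at the stop, and springs back up when let go.
- shutter (a joint): Opening of the dust shutter in m: 0 shut, 0.045 fully out at its stop; it may start up to 0.010 open. It slides along the tester's -x direction (towards the dials). A light spring draws it shut but its guides' friction is greater, so it stays where it is left; pulling takes about 3 to 5 N.
- shutter_knob (a point): Grip point of the shutter's upright round black knob, on its axis, 24 mm above the shutter plate and 10 mm below the knob's top; axes as the tester's. The knob is 22 mm across and 34 mm tall, stands on the shutter plate (98 x 42 x 4 mm, lying on the tester's top) and moves with it; the grip point is 128 mm above the bench and, with the shutter shut, at x = -42, y = 0 mm of the tester.
- block: Fixed dark wooden tool block, 70 (x) x 140 (y) x 70 mm high, origin at the centre of its underside. Two upright 12 mm wide, 64 mm deep holes in its top at x = 0, y = -35 and +35 mm hold the punch and the drift, one each, either way round.
- punch: The long punch: loose, plain steel, 140 mm long, about 0.13 kg, standing upright in the block. Origin at its tip, z up along its axis. The lowest 60 mm are a round nose 10 mm across; above that a round shank 18 mm across, 80 mm long, whose shoulder rests on the block's top, so that the tip is 10 mm above the bench and the top at 150 mm. The thinner and taller of the two tools.
- punch_tip (a point): Tip of the punch (its lower end); z along the punch, up.
- punch_grip (a point): Point on the punch's axis 105 mm above its tip, in the middle of the shank: the place to grip.
- drift: The short drift: loose, plain steel, 0.3 kg, standing in the other hole of the block. Body 30 mm across and 65 mm tall above the block's top (top at 135 mm), with a 20 mm long nose in the hole; origin at the end of the nose, 50 mm above the bench. Too thick and too short for the reset hole. To be left alone.
- sleeve: Loose dark steel tube, 80 mm across, 110 mm tall, standing; origin at the centre of its underside. Bystander.
- tin: Loose closed round metal tin, 64 mm across, 70 mm tall, standing; origin at the centre of its underside. Bystander.
- bearing: Loose steel ring bearing lying flat, 52 mm across, 15 mm tall; origin at the centre of its underside. Bystander.
There are look-alikes about, which are no part of the job. What is shaped like the punch but blue or turquoise is not meant.

How it is judged:
On the way, in this order (a step that is already met when the one before it is completed fails the run):
1. the shutter is pulled out to its stop (value of joint shutter above 0.042 m), for 0.2 s.
2. the punch is lifted out of the block in the fingers (height (world z) of punch_tip above 0.075 m and contact force between the fingers and punch above 1 N), for 0.2 s.
At the end, for the whole second after the job is handed in: The punch, still gripped, holds the reset button at least 6 of 8 mm down, its tip over 28 mm below the hole's mouth and within 10 mm of its axis; the shutter is at least 40 of 45 mm out; the drift is within 20 mm, the sleeve, tin and bearing within 30 mm of their starts (value of joint reset above 0.006 m and value of joint shutter above 0.04 m and z of punch_tip in the frame of reset_hole below -0.028 m and horizontal distance between punch_tip and reset_hole below 0.01 m and contact force between punch and tester above 2 N and contact force between the fingers and punch above 2 N and distance of drift from where it was at the start of the episode below 0.02 m and distance of each of sleeve, tin, bearing from where it was at the start of the episode below 0.03 m); the arm keeps its last pose, push and grip.
It fails at once if a bystander (drift, sleeve, tin or bearing) is moved (distance of drift from where it was at the start of the episode above 0.02 m or distance of any of sleeve, tin, bearing from where it was at the start of the episode above 0.03 m).
It also fails if it takes over 56 s, if anything falls off the work surface, if the arm or the gripper's body presses on something with over 40 N, if the wrist force passes 120 N, or if a joint passes its speed limit or range.

### The arm

A 6-joint arm with a two-finger parallel gripper is mounted at the origin on the work surface. World frame = base frame: x ahead of the robot, y to its left, z up, the work surface at z = 0. Lengths are in m, angles in rad, forces in N, time in s.
With the tool pointing down it reaches from about 0.4 to 0.825 m from the base axis. Payload 7 kg.
Tool frame: the origin (TCP) lies midway between the tips of the shut fingers; the grasp point (between the pads) lies 19 mm behind it (grip_point_offset is the distance from the TCP to the grasp point, in m); z points along the fingers, y is the line along which they close (so a half turn about z gives the same grasp; the last joint's range is limited). The gripper opens to 88 mm and grips with 3 to 60 N. Pads are 19 mm wide; open, the fingers measure 130 mm over their backs; the gripper's body (78 mm by 193 mm) begins 47 mm behind the grasp point.
Start: joints at [-0.851, 0.359, 0.012, 0, -1.224, -0.288], TCP at [0.282, -0.613, 0.227] pointing down, gripper open.
Joint ranges: [-3.07, 3.07], [-1.43, 2.12], [-1.02, 1.25], [-3.03, 1.67], [-3.05, -0], [-3.03, 3.03]. Speed limits (rad/s): [2.39, 2.39, 3.01, 3.14, 3.14, 3.14].

### API

Orientations are given as [roll, pitch, yaw] about the fixed x, y, z axes, in that order (R = Rz(yaw) Ry(pitch) Rx(roll)).
In Python, from station import get_state, grab_frame, camera_params, job_done, grip_point_offset gives the robot as it stands.
- The arm moves only by the shell command python3 -m creep 'ROWS' [FORCE]. ROWS is JSON, a list that holds one entry, the list of rows, each a list of 7 numbers: the finger opening in cm, from 0 to 8.76, then the shift along the tool's x, y, z in cm, then the turn, a rotation vector about the tool's x, y, z in rad. In form: [[[fingers, tx, ty, tz, wx, wy, wz], ...]]. A call has 1 to 20 rows; each row is the pose to reach, as a shift and turn from the pose commanded when the call began, along the tool's axes at that moment; what a row does not reach only later rows make up. A row lasts 1/8 s, in which the tool goes at most 62.5 mm and 10.7 degrees, less where a joint would pass 70% of its speed; a pose out of reach is approached as far as the arm can. A call with a gripper value outside its range is refused whole. The fingers move at their own pace and stop on an object; FORCE is the grip in N (left out, the last holds). Time passes only in rows, so rows that repeat a pose let the fingers close. It gives the time, the measured TCP pose, the force, the opening and the grip force at its end, in the units of the state.
- get_state(): the state, without advancing time (a new reading comes with each control period).
- grab_frame(name): name is "scene" or "side" or "wrist"; returns the picture (480x640x3 uint8, blue, green, red); there is no depth.
- camera_params(name): a dict with "vertical_fov" (degrees; the focal length in pixels is half the picture's height over the tangent of half this angle, whatever the lens; pixels are square), "cx", "cy" (the principal point, pixels), "k1" (the pictures are not rectified: a ray, as slopes to the right and down, at radius r is drawn at 1 + k1 r^2 times it, then the intrinsics apply), "view" (4x4, takes a point from world to camera coordinates). Camera axes: x right, y down, z forward; pixel columns grow to the right and rows downward; lengths in m; the calibration is good to about 2 mm. A picture is of the moment at which its call begins: read the wrist's pose just before it. camera_params takes no time and is no camera call; for the wrist camera it gives the pose at the moment of the call.
- job_done(): hands the job in; it is judged then, once.
The state is a dict: "t": time; "q": joint angles; "qd": joint speeds; "joint_efforts": joint torques, N m; "eef_pos": TCP position; "ee_rot": TCP orientation; "force": force on the tool from outside, world axes, zero at the start; "moment": the same for the moment, N m; "width": finger opening in m; "gripper_force": force on a finger pad.
Only numpy, scipy, OpenCV 4.12 (cv2) and the standard library are available. Lean on these libraries where they do the work, as an engineer would, in place of code of your own. Each camera call takes 0.05 s, during which the arm holds its last target. There are 200 camera calls.

## Working session

There is one attempt and no reset: what is moved stays moved. The work goes in short steps, Python scripts to look and compute and a shell command to move; the robot and the scene stay as the last step left them, time stands still between calls to the robot, and variables do not carry over. Pictures are saved under pics/ and viewed, at most 10 in all, crops included, and the job is handed in when it is done.

```bash
mkdir -p pics; cat > h.py <<'E'
import numpy as np, cv2
from station import *
from scipy.spatial.transform import Rotation as R
def ray(name,u,v,P=None):
    P=P or camera_params(name); f=240/np.tan(np.radians(P["vertical_fov"])/2)
    d=np.array([(u-P["cx"])/f,(v-P["cy"])/f]); s=d.copy()
    for _ in range(30): s=d/(1+P["k1"]*(s@s))
    V=np.array(P["view"]); Rm=V[:3,:3]; return -Rm.T@V[:3,3], Rm.T@np.array([s[0],s[1],1])
def atz(name,u,v,z,P=None):
    o,d=ray(name,u,v,P); return o+d*(z-o[2])/d[2]
def proj(name,p,P=None):
    P=P or camera_params(name); f=240/np.tan(np.radians(P["vertical_fov"])/2)
    V=np.array(P["view"]); c=V[:3,:3]@np.array(p)+V[:3,3]; s=c[:2]/c[2]; s=s*(1+P["k1"]*(s@s))
    return s*f+[P["cx"],P["cy"]]
def totool(p,tilt=None):
    "shift in tool axes, cm, from current TCP to put TCP at p"
    s=get_state(); return 100*R.from_euler('xyz',s["ee_rot"]).inv().apply(np.array(p)-s["eef_pos"])
E
python3 - <<'E'
from h import *
s=get_state();print(s["t"],s["eef_pos"],s["ee_rot"],s["width"],grip_point_offset)
for n in("scene","side","wrist"):
    cv2.imwrite(f"pics/{n}0.png",grab_frame(n)); print(n,ray(n,320,240))
E
```

```text
0.0 [ 0.28225237 -0.61259507  0.22558437] [ 3.13988451e+00 -1.53968188e-04 -2.70986927e+00] 0.0875453844699785 0.0188
scene (array([1.05003892, 0.61955731, 1.17075532]), array([-0.36509409, -0.48229549, -0.79638001]))
side (array([0.2365356 , 0.69735751, 0.70591841]), array([ 0.31064813, -0.71902312, -0.62194272]))
wrist (array([ 0.22189763, -0.64052004,  0.38394895]), array([ 0.22469395,  0.08482512, -0.97091643]))
```

View pics/scene0.png

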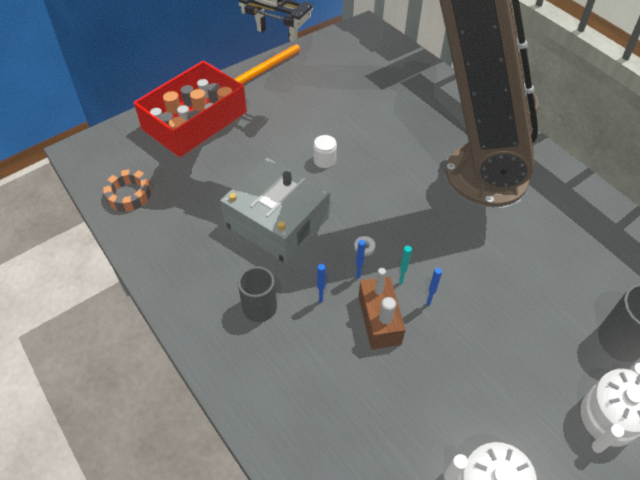

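View pics/side0.png

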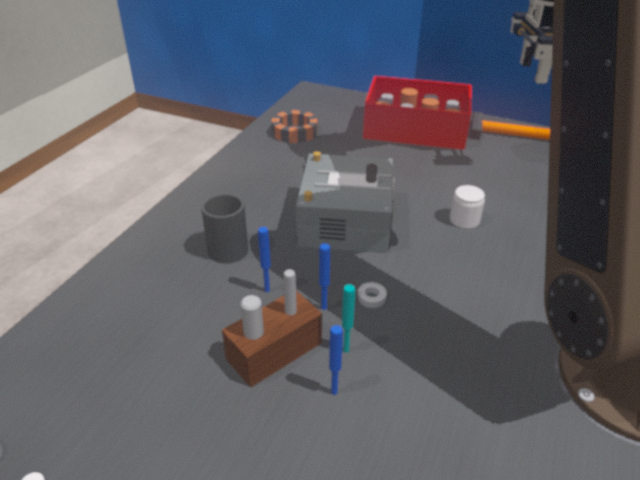

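The scene view shows the tester with its knob at (287,178) and terminals at (232,197) and (281,226). The block is at (382,310), with the punch top at (381,271) and the drift top at (389,303). Blue and teal decoys stand around the block. In the side view the knob is at (372,172), the punch top at (289,273) and the drift top at (251,302). I'll enlarge both views.

```bash
python3 - <<'E'
import cv2,numpy as np
a=cv2.imread("pics/scene0.png");b=cv2.imread("pics/side0.png")
c=lambda i,x,y:cv2.resize(i[y:y+120,x:x+160],None,fx=2.5,fy=2.5,interpolation=cv2.INTER_CUBIC)
m=np.vstack([np.hstack([c(a,200,140),c(a,310,230)]),np.hstack([c(b,270,140),c(b,215,255)])])
cv2.imwrite("pics/m1.png",m)
E
```

```text
(no output)
```

View pics/m1.png

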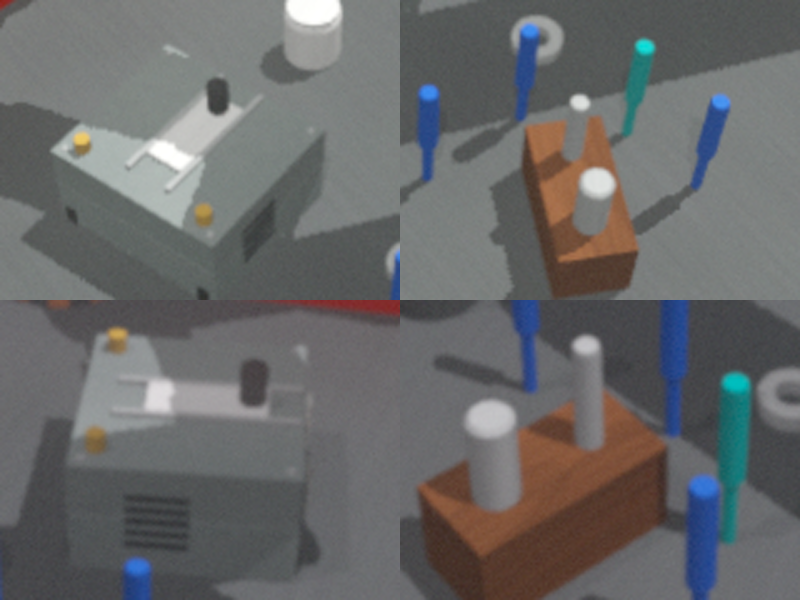

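```bash
python3 - <<'E'
from h import *
pts=dict(knob=((287.2,173.6),(371.6,166.8),.138),tA=((232.8,194.8),(316.8,152.4),.116),tB=((281.6,224),(308,193.2),.116),
punch=((382,270.8),(289.4,273),.15),drift=((389.2,302.8),(251.4,302.2),.135),
b1=((321.2,266.8),(264,229),.14),b2=((361.6,242.8),(324,246),.14),teal=((408,248.8),(348,287),.14),b3=((438,270.8),(336,328),.14))
W={}
for k,(a,b,z) in pts.items():
    A=[];B=[]
    for n,p in(("scene",a),("side",b)):
        o,d=ray(n,*p);d/=np.linalg.norm(d);M=np.eye(3)-np.outer(d,d);A.append(M);B.append(M@o)
    t=np.linalg.solve(sum(A),sum(B)); x,y=atz("scene",*a,z)[:2],atz("side",*b,z)[:2]
    W[k]=(x+y)/2; print(k,t.round(4),x.round(4),y.round(4))
e=W["tA"]-W["tB"]; print("sep",np.linalg.norm(e)); m=(W["tA"]+W["tB"])/2
print("mid-knob",m-W["knob"],np.linalg.norm(m-W["knob"]))
x1=(m-W["knob"]);print("yaw from knob",np.arctan2(x1[1],x1[0]),"from terminals",np.arctan2(e[1],e[0]),
 "block y",np.arctan2(*(W["drift"]-W["punch"])[::-1]),np.linalg.norm(W["drift"]-W["punch"]))
s=get_state();print(s["eef_pos"],s["ee_rot"])
E
```

```text
knob [ 0.5209 -0.2153  0.1367] [ 0.5206 -0.2156] [ 0.5204 -0.2111]
tA [ 0.6555 -0.2516  0.1174] [ 0.655  -0.2528] [ 0.6565 -0.2539]
tB [ 0.6102 -0.1094  0.1139] [ 0.6106 -0.1087] [ 0.6089 -0.1056]
punch [0.5245 0.1439 0.1491] [0.5249 0.1442] [0.524  0.1451]
drift [0.5554 0.2062 0.1324] [0.5566 0.2073] [0.5539 0.2085]
b1 [0.617  0.053  0.1382] [0.6182 0.0546] [0.6158 0.0541]
b2 [0.5074 0.0549 0.1397] [0.508  0.0556] [0.5072 0.0546]
teal [0.4367 0.1296 0.1417] [0.4357 0.1288] [0.4373 0.1278]
b3 [0.4225 0.211  0.1409] [0.4224 0.2112] [0.4227 0.2095]
sep 0.1532477480372169
mid-knob [0.11221414 0.03311058] 0.11699711451584933
yaw from knob 0.2869240939986996 from terminals -1.265952582127842 block y 1.1175810558249468 0.07033507797787089
[ 0.2822995  -0.61272846  0.2258442 ] [ 3.14032230e+00 -1.62679912e-04 -2.70986102e+00]
```

```bash
python3 - <<'E'
from h import *
print(totool([.521,-.2147,.20]), atz("scene",325,143,.07), atz("scene",258,277,.11))
E
```

```text
[-38.33548362  26.15905758   2.61141645] [ 0.33792989 -0.30499868  0.07      ] [ 0.73246041 -0.02103639  0.11      ]
```

```bash
python3 -m creep '[[[8.7,-4.8,3.3,0.3,0,0,0.02],[8.7,-9.6,6.6,0.6,0,0,0.04],[8.7,-14.4,9.9,0.9,0,0,0.06],[8.7,-19.2,13.1,1.2,0,0,0.08],[8.7,-24,16.4,1.6,0,0,0.1],[8.7,-28.8,19.6,2,0,0,0.11],[8.7,-33.6,22.9,2.3,0,0,0.12],[8.7,-38.3,26.2,2.6,0,0,0.133],[8.7,-38.3,26.2,2.6,0,0,0.133],[8.7,-38.3,26.2,2.6,0,0,0.133],[8.7,-38.3,26.2,2.6,0,0,0.133]]]' 30
python3 - <<'E'
from h import *
P=camera_params("wrist");s=get_state();print(s["t"],s["eef_pos"],s["ee_rot"],s["force"])
cv2.imwrite("pics/w1.png",grab_frame("wrist"))
import json;json.dump({k:np.array(v).tolist() for k,v in P.items()},open("w1.json","w"))
for p in([.521,-.2147,.138],[.656,-.2525,.116],[.610,-.1075,.116]): print(proj("wrist",p,P))
E
```

```text
t: 1.52
eef_pos: [0.5201, -0.2156, 0.2005]
ee_rot: [3.142, -0.0, -2.844]
force: [-0.1, 0.1, 0.2]
width: 0.087
gripper_force: 0.0
1.525 [ 0.52011439 -0.21563214  0.20054404] [ 3.14155090e+00 -1.80660903e-04 -2.84393645e+00] [-0.13029939  0.07623883  0.15824859]
[327.75431436 261.20976644]
[226.7476219  402.71308917]
[429.51608475 401.00440558]
```

View pics/w1.png

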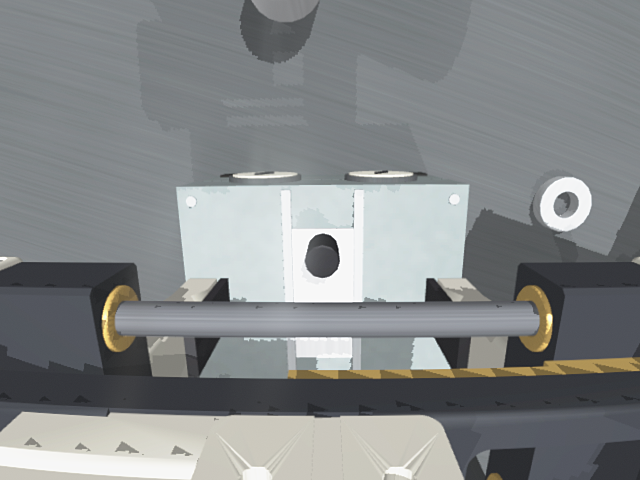

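The wrist view shows the knob top at (322,263). The tester's -x edge corners are at about (177,187) and (468,185), and the guides are at 286 and 359, so everything is centred on about 322. My model predicts 328, so I'll compute the correction.

```bash
python3 - <<'E'
from h import *
import json;P=json.load(open("w1.json"))
for n in(-.1,.1): 
    for yaw in(.287,.298,.305): 
        c,s=np.cos(yaw),np.sin(yaw); m=np.array([.6328,-.1803]); p=m+np.array([-.16*c-n*s,-.16*s+n*c]); print(yaw,n,p,proj("wrist",[*p,.1],P))
A,B=atz("wrist",177,187,.1,P),atz("wrist",468,185,.1,P); print(A,B,np.linalg.norm(A-B)); d=B-A; print("yaw",np.arctan2(d[1],d[0])-np.pi/2)
print("knob",atz("wrist",322,263,.138,P)); ax=d/np.linalg.norm(d); x=np.array([ax[1],-ax[0]]); m=((A+B)/2)[:2]
print("hole",m+.115*x,"knob0",m+.048*x, "cam",ray("wrist",320,240,P)[0])
E
```

```text
0.287 -0.1 [ 0.50765203 -0.32150194] [183.49406599 182.69760301]
0.298 -0.1 [ 0.5092128  -0.32286999] [181.09569684 184.32762335]
0.305 -0.1 [ 0.51021381 -0.3237316 ] [179.58373375 185.37766357]
0.287 0.1 [ 0.45103679 -0.12968245] [476.66261069 185.8020763 ]
0.298 0.1 [ 0.45049101 -0.13168487] [474.29214919 184.15055739]
0.305 0.1 [ 0.45015517 -0.13296221] [472.7693578  183.11230874]
[ 0.51181302 -0.32523276  0.1       ] [ 0.45235127 -0.13565078  0.1       ] 0.19868826920552124
yaw 0.30392914285816874
knob [ 0.52310284 -0.21769706  0.138     ]
hole [ 0.59181146 -0.19602554] knob0 [ 0.52788221 -0.21607674] cam [ 0.4564826  -0.23503491  0.35865379]
```

```bash
python3 -m creep '[[[8.7,-0.15,-0.14,4,0,0,-0.005],[8.7,-0.15,-0.14,7.5,0,0,-0.005],[8.7,-0.15,-0.14,8.9,0,0,-0.005],[4,-0.15,-0.14,8.9,0,0,-0.005],[1.5,-0.15,-0.14,8.9,0,0,-0.005],[1.5,-0.15,-0.14,8.9,0,0,-0.005],[1.5,-0.15,-0.14,8.9,0,0,-0.005],[1.5,-0.15,-0.14,8.9,0,0,-0.005],[1.5,-0.15,-0.14,8.9,0,0,-0.005],[1.5,-0.15,-0.14,8.9,0,0,-0.005],[1.5,-0.15,-0.14,8.9,0,0,-0.005],[1.5,-0.15,-0.14,8.9,0,0,-0.005]]]' 30
```

```text
t: 3.08
eef_pos: [0.5232, -0.2175, 0.1117]
ee_rot: [-3.139, 0.0, -2.838]
force: [1.8, -11.2, -3.5]
width: 0.0211
gripper_force: 30.0
```

```bash
python3 -m creep '[[[1.5,0.6,-0.1,0,0,0,0],[1.5,1.4,-0.1,0,0,0,0],[1.5,2.2,-0.1,0,0,0,0],[1.5,3,-0.1,0,0,0,0],[1.5,3.6,-0.1,0,0,0,0],[1.5,4,-0.1,0,0,0,0],[1.5,4.2,-0.1,0,0,0,0],[1.5,4.2,-0.1,0,0,0,0],[1.5,4.2,-0.1,0,0,0,0]]]' 30
```

```text
t: 4.2
eef_pos: [0.4849, -0.2297, 0.1117]
ee_rot: [-3.14, 0.003, -2.837]
force: [7.2, -4.2, -6.7]
width: 0.0214
gripper_force: 30.0
```

```bash
python3 -m creep '[[[1.5,0.2,-0.05,0,0,0,0],[1.5,0.4,-0.05,0,0,0,0],[1.5,0.6,-0.05,0,0,0,0],[1.5,0.6,-0.05,0,0,0,0],[1.5,0.6,-0.05,0,0,0,0]]]' 30
```

```text
t: 4.82
eef_pos: [0.4837, -0.2303, 0.1119]
ee_rot: [-3.139, 0.011, -2.837]
force: [19.1, 4.7, -16.3]
width: 0.0211
gripper_force: 30.0
```

```bash
python3 -m creep '[[[1.5,-0.4,0.05,0,0,0,0],[4,-0.4,0.05,0,0,0,0],[6,-0.4,0.05,0,0,0,0],[6,-0.4,0.05,0,0,0,0],[6,-0.4,0.05,0,0,0,0],[6,-0.4,0.05,-3,0,0,0],[6,-0.4,0.05,-8,0,0,0],[6,-0.4,0.05,-12,0,0,0],[6,-0.4,0.05,-12,0,0,0]]]' 30
python3 - <<'E'
from h import *
s=get_state();print(s["eef_pos"],s["ee_rot"],s["width"],s["force"])
print("to punch",totool([.5245,.1445,.225]))
a=grab_frame("scene");b=grab_frame("side");c=lambda i,x,y:cv2.resize(i[y:y+100,x:x+100],None,fx=4,fy=4,interpolation=cv2.INTER_CUBIC)
cv2.imwrite("pics/m2.png",np.hstack([c(a,220,140),c(b,290,130)]))
for n in("scene","side"): print(proj(n,[.591,-.196,.1]),proj(n,[.4837,-.2303,.138]))
E
```

```text
t: 5.95
eef_pos: [0.4825, -0.2303, 0.2352]
ee_rot: [-3.138, 0.006, -2.838]
force: [0.2, 0.4, -1.3]
width: 0.0599
gripper_force: 0.0
[ 0.48249409 -0.23030112  0.23521218] [-3.13836904  0.00580442 -2.83753419] 0.05994761460254868 [ 0.19560727  0.44549465 -1.30162062]
to punch [-15.22307878  34.50663334   0.99836708]
[268.32662905 201.6908221 ] [296.1945059  163.71673887]
[334.84259    179.10566741] [392.53124966 166.20153449]
```

View pics/m2.png

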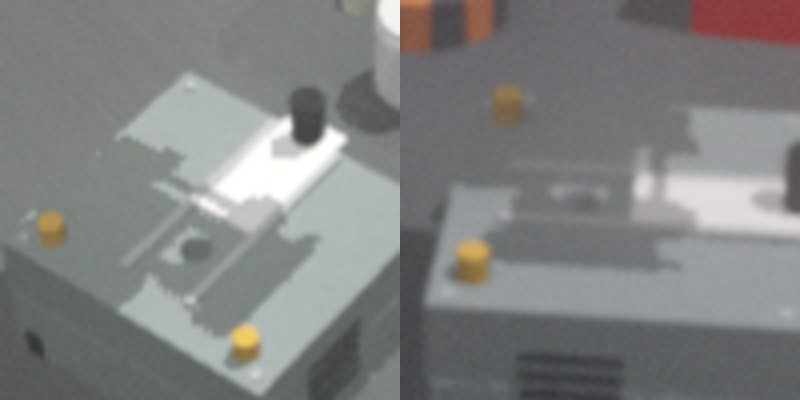

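The crops show the hole open, at scene (268.8,202) and side (335,178.8). Both match my model within 0.5 px. The shutter is fully out. Next I'll move above the punch.

```bash
python3 -m creep '[[[6,-2.2,5,0.1,0,0,-0.12],[6,-4.4,10,0.2,0,0,-0.24],[6,-6.6,15,0.3,0,0,-0.36],[6,-8.8,20,0.4,0,0,-0.48],[6,-11,25,0.6,0,0,-0.6],[6,-13.2,30,0.8,0,0,-0.72],[6,-15.2,34.5,1,0,0,-0.81],[6,-15.2,34.5,1,0,0,-0.81],[6,-15.2,34.5,1,0,0,-0.81],[6,-15.2,34.5,1,0,0,-0.81]]]' 30
python3 - <<'E'
from h import *
P=camera_params("wrist");s=get_state();print(s["t"],s["eef_pos"],s["ee_rot"],s["force"])
cv2.imwrite("pics/w2.png",grab_frame("wrist"))
import json;json.dump({k:np.array(v).tolist() for k,v in P.items()},open("w2.json","w"))
for p in([.5245,.1445,.15],[.555,.2075,.135],[.5245,.1445,.07]): print(proj("wrist",p,P))
print(totool([.5245,.1445,.096]))
E
```

```text
t: 7.3
eef_pos: [0.5223, 0.1438, 0.2211]
ee_rot: [3.141, -0.001, -2.029]
force: [0.3, -0.3, -0.1]
width: 0.0599
gripper_force: 0.0
7.3 [0.52232301 0.14384692 0.22108692] [ 3.14107366e+00 -8.59096553e-04 -2.02914636e+00] [ 0.31861969 -0.33935361 -0.12251515]
[323.19517213 257.49481699]
[324.40260949 345.68151323]
[324.09535008 230.2005546 ]
[-0.1569913  -0.15582782 12.53482403]
```

View pics/w2.png

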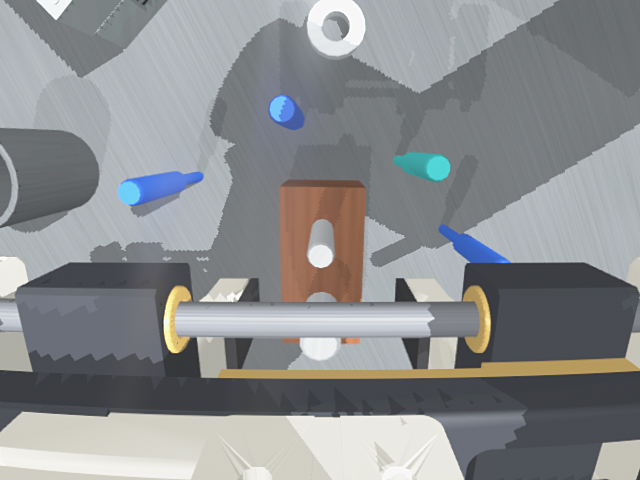

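The wrist view shows the punch top at (320,256) against a prediction of (323,257.5), so about 1.5 mm of lateral trim is needed. I'll descend and grip.

```bash
python3 -m creep '[[[6,-0.1,-0.28,4,0,0,0],[6,-0.1,-0.28,8,0,0,0],[6,-0.1,-0.28,11.5,0,0,0],[6,-0.1,-0.28,12.5,0,0,0],[6,-0.1,-0.28,12.5,0,0,0],[3,-0.1,-0.28,12.5,0,0,0],[1,-0.1,-0.28,12.5,0,0,0],[1,-0.1,-0.28,12.5,0,0,0],[1,-0.1,-0.28,12.5,0,0,0],[1,-0.1,-0.28,12.5,0,0,0],[1,-0.1,-0.28,12.5,0,0,0],[1,-0.1,-0.28,12.5,0,0,0]]]' 50
```

```text
t: 8.85
eef_pos: [0.5257, 0.1446, 0.0967]
ee_rot: [-3.141, 0.0, -2.028]
force: [-0.5, 0.2, 3.2]
width: 0.0175
gripper_force: 50.0
```

```bash
python3 -m creep '[[[1,0,0,-1,0,0,0],[1,0,0,-3,0,0,0],[1,0,0,-6,0,0,0],[1,0,0,-10,0,0,0],[1,0,0,-14,0,0,0],[1,0,0,-16.8,0,0,0],[1,0,0,-16.8,0,0,0],[1,0,0,-16.8,0,0,0]]]' 50
python3 - <<'E'
from h import *
print(totool([.591,-.196,.267]))
E
```

```text
t: 9.85
eef_pos: [0.5249, 0.1443, 0.2638]
ee_rot: [3.14, -0.001, -2.028]
force: [-0.2, -0.4, -1.4]
width: 0.0173
gripper_force: 50.0
[ 27.6160971  -20.95910425  -0.32103663]
```

```bash
python3 -m creep '[[[1,2,-1.5,0,0,0,0],[1,5.2,-4,-0.1,0,0,0],[1,9,-6.8,-0.1,0,0,0],[1,12.8,-9.7,-0.2,0,0,0],[1,16.6,-12.6,-0.3,0,0,0],[1,20.4,-15.5,-0.3,0,0,0],[1,24.2,-18.4,-0.3,0,0,0],[1,26.6,-20.2,-0.3,0,0,0],[1,27.6,-20.95,-0.3,0,0,0],[1,27.6,-20.95,-0.3,0,0,0],[1,27.6,-20.95,-0.3,0,0,0]]]' 50
python3 - <<'E'
from h import *
s=get_state();p=s["eef_pos"];print(p,s["ee_rot"],s["force"],s["width"])
a=grab_frame("scene");b=grab_frame("side")
c=lambda i,x,y:cv2.resize(i[y:y+120,x:x+80],None,fx=5,fy=5,interpolation=cv2.INTER_CUBIC)
t=[p[0],p[1],p[2]-.0867]
A,B=[proj(n,t) for n in("scene","side")];print(A,B, [proj(n,[p[0],p[1],t[2]+.06]) for n in("scene","side")])
o=[int(A[0])-40,int(A[1])-60,int(B[0])-40,int(B[1])-60];print(o)
cv2.imwrite("pics/m3.png",np.hstack([c(a,*o[:2]),c(b,*o[2:])]))
E
```

```text
t: 11.22
eef_pos: [0.5916, -0.1948, 0.2671]
ee_rot: [3.141, -0.0, -2.027]
force: [-0.3, 0.4, -2.1]
width: 0.0175
gripper_force: 50.0
[ 0.5915521  -0.19478746  0.26710198] [ 3.14070286e+00 -7.08145499e-05 -2.02732587e+00] [-0.34345925  0.3904274  -2.06822766] 0.017453827417026162
[266.33494365 179.28642183] [335.26555252 143.92724482] [array([264.67604688, 160.86529882]), array([335.99498386, 115.37751114])]
[226, 119, 295, 83]
```

View pics/m3.png

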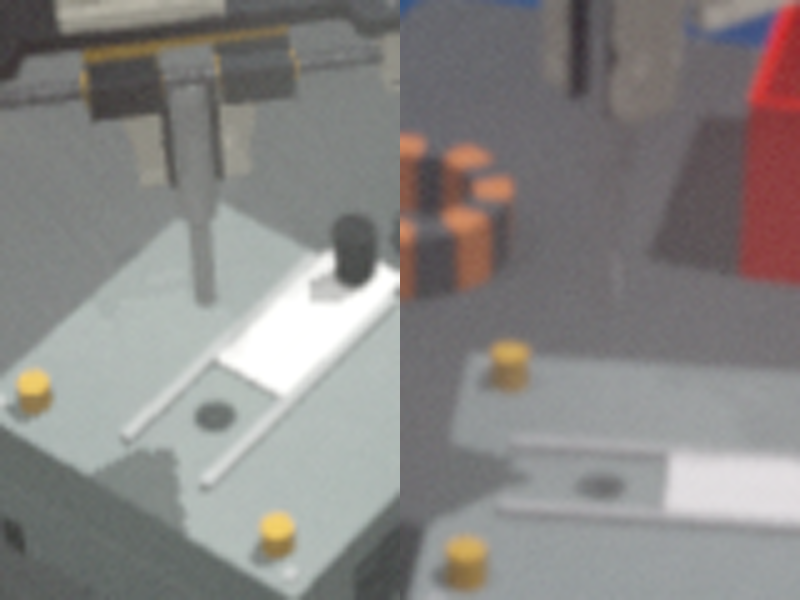

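In the scene crop the tip is at (267,179), as predicted. In the side crop the punch hardly stands out from the background, so I'll stretch the contrast there.

```bash
python3 - <<'E'
from h import *
b=np.mean([grab_frame("side") for _ in range(8)],0)[83:163,295:375]
lo=b.mean((0,1))-30
i=np.clip((b-65)*4,0,255) if b.mean()>60 else b
i=cv2.createCLAHE(6,(4,4)).apply(cv2.cvtColor(b.astype(np.uint8),cv2.COLOR_BGR2GRAY))
cv2.imwrite("pics/m4.png",cv2.resize(i,None,fx=7,fy=7,interpolation=cv2.INTER_CUBIC))
g=b.mean(2); print(g[40:60:3,34:52].round(0).astype(int))
E
```

```text
[[110 110 109 109 108 108 108 110 108 107 107 109 111 111 112 112 112 110]
 [110 109 110 109 110 108 110 110 108 109 110 110 113 111 112 111 111 109]
 [109 109 109 109 110 108 109 110 109 109 112 113 113 112 112 110 107  99]
 [108 109 110 110 110 110 111 110 109 109 112 112 111 112 110 104  96  90]
 [110 111 110 110 111 110 110 110 109 109 111 112 112 113 113 109 106 104]
 [109 110 111 111 110 110 111 110 110 113 113 113 113 113 113 113 113 114]
 [112 111 111 112 111 111 110 112 115 118 117 114 114 114 114 114 114 114]]
```

View pics/m4.png

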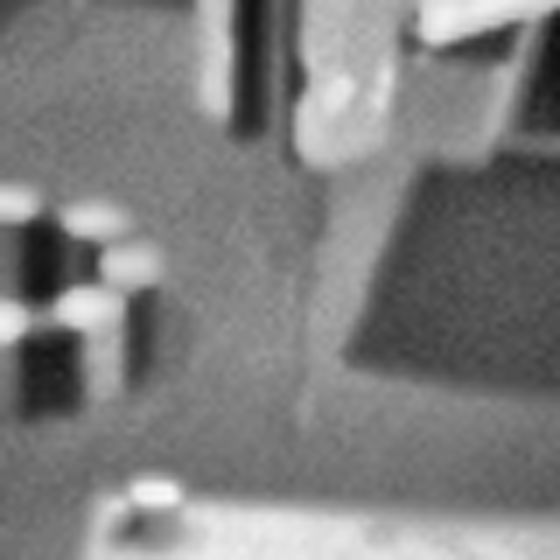

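The line in the enhanced crop is the right edge of the nose, at x≈338.6. That puts the axis at about 336, as predicted, so the punch is straight and on the TCP axis. I'll enter the hole.

```bash
python3 -m creep '[[[1,0.13,0,3,0,0,0],[1,0.13,0,6,0,0,0],[1,0.13,0,7.2,0,0,0],[1,0.13,0,8,0,0,0],[1,0.13,0,8.8,0,0,0],[1,0.13,0,9.6,0,0,0],[1,0.13,0,9.6,0,0,0],[1,0.13,0,9.6,0,0,0]]]' 60
```

```text
t: 12.72
eef_pos: [0.5915, -0.1968, 0.1719]
ee_rot: [-3.141, 0.0, -2.028]
force: [1.0, 0.3, -1.4]
width: 0.017
gripper_force: 60.0
```

```bash
python3 -m creep '[[[1,0,0,0.5,0,0,0],[1,0,0,1,0,0,0],[1,0,0,1.3,0,0,0],[1,0,0,1.6,0,0,0],[1,0,0,1.8,0,0,0],[1,0,0,1.9,0,0,0],[1,0,0,2,0,0,0],[1,0,0,2,0,0,0],[1,0,0,2,0,0,0]]]' 60
```

```text
t: 13.85
eef_pos: [0.5917, -0.197, 0.1535]
ee_rot: [-3.14, -0.0, -2.027]
force: [-3.7, 2.8, 12.8]
width: 0.017
gripper_force: 60.0
```

```bash
python3 -m creep '[[[1,0,0,0.1,0,0,0],[1,0,0,0.1,0,0,0],[1,0,0,0.1,0,0,0],[1,0,0,0.1,0,0,0]]]' 60
```

```text
t: 14.35
eef_pos: [0.5918, -0.1971, 0.1534]
ee_rot: [-3.139, 0.0, -2.027]
force: [-4.9, 2.7, 17.8]
width: 0.0167
gripper_force: 60.1
```

```bash
python3 -c "
from station import *
print(job_done())"
```

```text
the job is handed in; nothing more can be done
None
```

I pulled the shutter out to its stop and handed the job in at about 14 s of the 56 s limit, with the gripped punch (60 N) holding the reset button down at its stop with about 18 N; no verdict came back.

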